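Load the flanged extruder barrel into its slotted holder

ROBOT

A 6-joint arm with a two-finger parallel gripper is mounted at the origin on a cart in front of the work surface, level with it; the furniture and walls round the work are solid. World frame = base frame: x ahead of the robot, y to its left, z up, the work surface at z = 0. Lengths are in m, angles in rad, forces in N, time in s.
With the tool pointing down it reaches from about 0.3 to 0.775 m from the base axis. Payload 14.6 kg.
Tool frame: the origin (TCP) lies on the centre line of the jaws, within the pads' length; the fingertips stand 19 mm ahead of it and the grasp point (between the pads) is the TCP; y points along the fingers, x is the direction in which the jaws open and shut, and the axes are right-handed (so a half turn about y gives the same grasp; the last joint's range is limited). The gripper opens to 94 mm and grips with 3 to 60 N. Pads are 16 mm wide; open, the fingers measure 119 mm over their backs; the gripper's body (75 mm by 177 mm) begins 78 mm behind the grasp point.
Start: joints at [-1.199, 0.3, 1.521, -0, 1.321, -0.067], TCP at [0.234, -0.498, 0.224] pointing down, gripper open.
Joint ranges: [-3.03, 3.03], [-0.79, 2.21], [0.23, 2.52], [-1.04, 4.18], [0, 3.07], [-2.55, 2.55]. Speed limits (rad/s): [2.22, 2.22, 2.57, 3.14, 3.14, 3.14].

INTERFACE

Orientations are given as [roll, pitch, yaw] about the fixed x, y, z axes, in that order (R = Rz(yaw) Ry(pitch) Rx(roll)).
In Python, from station import ctrl, optics gives the robot as it stands.
- The arm moves only by the tool jog_arm, never from a script. Its argument "targets" is a list of rows, each a list of 3 entries, a list of its own where there are three numbers: the finger opening in cm, from 0 to 9.4, then the shift along the tool's x, y, z in cm, then the turn about the tool's y in rad. A call has 1 to 10 rows; each row is the pose to reach, as a shift and turn from the pose commanded when the call began, along the tool's axes at that moment; what a row does not reach only later rows make up. A row lasts 1/10 s, in which the tool goes at most 50 mm and 8.59 degrees, less where a joint would pass 70% of its speed; a pose out of reach is approached as far as the arm can. A call with a gripper value outside its range is refused whole. The fingers move at their own pace and stop on an object; "grip_force" is the grip in N (left out, the last holds). Time passes only in rows, so rows that repeat a pose let the fingers close. It gives the time, the measured TCP pose, the force and the opening at its end, in the units of the state.
- ctrl.get_obs(): the state, without advancing time (a new reading comes with each control period).
- optics.camera(name): name is "side" or "top"; returns a dict with "img" (480x640x3 uint8, red, green, blue), "range_z" (480x640 float32, m along the optical axis (not along the pixel's ray), 0 where there is no reading), "camera_matrix" (3x3 intrinsics, pixels), "k1" (the pictures are not rectified: a ray, as slopes to the right and down, at radius r is drawn at 1 + k1 r^2 times it, then the intrinsics apply), "world_to_cam" (4x4, takes a point from world to camera coordinates). Camera axes: x right, y up, looking along -z (the intrinsics and any distortion apply to the point x, -y, -z); pixel columns grow to the right and rows downward; lengths in m; the calibration is good to about 2 mm. A picture is of the moment at which its call begins.
- ctrl.hand_in(): hands the job in, once; it reports no verdict.
The state is a dict: "time_s": time; "qpos": joint angles; "joint_vel": joint speeds; "tau": joint torques, N m; "ee_pos": TCP position; "eef_rot": TCP orientation; "force": force on the tool from outside, world axes, zero at the start; "moment": the same for the moment, N m; "grip_width": finger opening in m.
Only numpy, scipy, OpenCV 4.12 (cv2) and the standard library are available. Lean on these libraries where they do the work, as an engineer would, in place of code of your own. Each camera call takes 0.05 s, during which the arm holds its last target. There are 200 camera calls.

TASK

Pick up the square flanged steel barrel and slide it sideways into the slot of the bench holder, upright, with its flange under the slotted plate. Push it past the spring ball until it is fully home and the ball has sprung back out behind it, then let go. Feel your way in gently, never force the barrel against the holder, and leave the clay pieces standing where they are.

Things in the scene. Friction and masses are not known exactly. Their poses are not given: they have to be found in the camera images.
- barrel: Flanged steel barrel, 70 mm tall, about 0.3 kg, standing upright on its flange. Shank: square tube, 32 x 32 mm outside; the flange at the bottom is a round disc 54 mm in diameter, 6 mm thick. Origin: centre of the flange's underside; z runs up the tube, x and y are square to the shank's flat sides. Any of its four sides may face the slot.
- holder: Holder fixed to the table: wooden base (178 x 150 x 10 mm thick, x -116 to +62 mm, y +-75) with a rigid metal head. Origin: at table height, below the nominal axis of a seated barrel. x = direction in which the barrel slides in, y = across the slot (left seen along x), z up. The head stands within x -44 to +62 mm, y +-60 mm; the black knob of its spring ball reaches up to y = +71.
- setdown (a point): Middle of the bare front of the holder's wooden base, on the wood (10 mm above the table), 85 mm before the nominal seat along the holder's x; same axes. Free to set the barrel down on before sliding it in. The wood runs level from here under the plate to the seat.
- mouth (a point): Nominal middle of the slot's open end in the head's plate, at the plate's underside (18.5 mm above table), 34 mm before the seat; same axes. Level plate 8 mm thick, 8.5 mm of space under it for the flange. The slot is 35 mm wide with plain square mouth corners (no lead-in), straight, parallel to x. Rails under the plate 34 mm either side of the slot's middle, from 20 mm behind the mouth.
- seat (a point): Nominal place, on the wood, of the origin of the fully seated barrel; same axes. The slot ends in a flat stop 16 mm beyond it. The head is adjustable and clamped by eye: slot, mouth, stop and ball together sit up to 10 mm off along x and 14 mm along y from the nominal, different each time, parallel to the base, not measured. Feel for the slot and the stop, or look.
- keeper (a joint): Spring ball (14 mm) in a housing on the plate (top 43 mm above table); sticks 4 mm into the slot from +y, 21.4 mm before the seat, 34.5 mm above table. Value (m): 0 = out, grows when pushed back, max 0.008. 1 N/mm, 3 N preload. Pushing past takes about 3 to 10 N along x; the shank's side holds it in by 2.5 to 5.5 mm until the barrel is home, when it springs out behind the shank (below 1 mm).
- clay_tube: Bystander: grey-green clay tube offcut, 53 mm in diameter, 50 mm tall, standing loose. Origin: centre of its underside.
- clay_mould: Bystander: round brown sprig mould of fired clay, 66 mm in diameter, 34 mm tall, standing loose. Origin: centre of its underside.

How it is judged:
On the way:
1. the barrel stands in the mouth of the slot with its flange under the plate (x of barrel in the frame of holder above -0.037 m and z of barrel in the frame of holder below 0.0145 m and y of barrel in the frame of holder between -0.018 and 0.018 m), for 0.05 s.
At the end, for the whole second after the job is handed in: Barrel upright (0.1 rad) and at rest in the slot, flange under the plate on the wood (underside 7 to 13 mm above the table), axis -15 to +13 mm from the nominal seat along x and within 18 mm along y (unknown head offset included), spring ball out behind it (keeper below 1.5 mm), let go (x of barrel in the frame of holder between -0.015 and 0.013 m and y of barrel in the frame of holder between -0.018 and 0.018 m and z of barrel in the frame of holder between 0.007 and 0.013 m and angle between barrel's own z axis and vertical below 0.1 rad and value of joint keeper below 0.0015 m and linear speed of barrel below 0.02 m/s and contact force between barrel and the fingers below 0.2 N); the robot touches nothing.
It fails at once if the barrel is forced against the holder's metal head with more than 30 N (contact force between barrel and holder above 30 N).
It fails at once if the robot presses on the holder's metal head with more than 30 N (contact force between any of the fingers, the arm and holder above 30 N).
It fails at once if the barrel is tipped over (angle between barrel's own z axis and vertical above 0.6 rad).
It fails at once if a clay piece is knocked away or tipped (distance of any of clay_tube, clay_mould from where it was at the start of the episode above 0.02 m or angle between any of clay_tube, clay_mould's own z axis and vertical above 0.3 rad).
It also fails if it takes over 72 s, if anything falls off the work surface, if the arm or the gripper's body presses on something with over 40 N, if the wrist force passes 120 N, or if a joint passes its speed limit or range.

## Working session

There is one attempt and no reset: what is moved stays moved. The work goes in short steps, Python scripts to look and compute and a tool call to move; the robot and the scene stay as the last step left them, time stands still between calls to the robot, and variables do not carry over. Pictures are saved under pics/ and viewed, about 8 in all and at most 12, crops included, and the job is handed in when it is done.

Besides the shell and the picture viewer there is one more tool, called by a JSON object that holds its "api" and its "payload", one argument or row to a line. jog_arm: Moves the arm, as the interface text tells. Its arguments: {"type":"object","properties":{"targets":{"type":"array","items":{"type":"array"}},"grip_force":{"type":"number"}},"required":["targets"]}

```bash
mkdir -p pics; ls; cat > h.py <<'E'
import numpy as np, cv2
from station import ctrl, optics
def cloud(c):
    K=c["camera_matrix"];z=c["range_z"];v,u=np.mgrid[0:480,0:640]
    d=np.array([c["k1"],0,0,0,0.])
    # model: drawn = (1+k1 r^2)*ray, same as OpenCV k1
    p=cv2.undistortPoints(np.stack([u.ravel(),v.ravel()],1).astype(np.float64)[:,None],K,d)[:,0]
    zz=z.ravel();P=np.stack([p[:,0]*zz,-p[:,1]*zz,-zz,np.ones_like(zz)],1)
    W=(np.linalg.inv(c["world_to_cam"])@P.T).T[:,:3];W[zz<=0]=np.nan
    return W.reshape(480,640,3)
def snap(name,tag):
    c=optics.camera(name);np.savez("pics/%s.npz"%tag,**{k:c[k] for k in c})
    cv2.imwrite("pics/%s.png"%tag,c["img"][:,:,::-1]);return c,cloud(c)
E
python3 - <<'E'
from h import *
o=ctrl.get_obs();print({k:np.round(o[k],4) for k in o})
for n in("top","side"):
    c,W=snap(n,n+"0");print(n,c["camera_matrix"],c["k1"],np.linalg.inv(c["world_to_cam"]).round(3))
E
```

```text
pics
{'time_s': np.float64(0.0), 'qpos': array([-1.1986,  0.3005,  1.5216, -0.    ,  1.3207, -0.0666]), 'joint_vel': array([-0.0005, -0.0011,  0.0003, -0.0005,  0.0002, -0.0004]), 'tau': array([-2.50000e-03, -5.31807e+01, -3.52741e+01,  7.07000e-02,
        2.43000e-02, -1.00000e-04]), 'ee_pos': array([ 0.2336, -0.4977,  0.2239]), 'eef_rot': array([-1.5707e+00,  1.2000e-03, -1.1320e+00]), 'force': array([-0.1029, -0.2584, -1.0698]), 'moment': array([-0.0169, -0.0268, -0.0085]), 'grip_width': np.float64(0.094)}
top [[554.44520013   0.         328.81994108]
 [  0.         554.44520013 244.46197826]
 [  0.           0.           1.        ]] -0.03291282808505993 [[-0.016  0.985 -0.174  0.322]
 [-1.    -0.016  0.001 -0.064]
 [-0.002  0.174  0.985  0.986]
 [ 0.     0.     0.     1.   ]]
side [[532.71834171   0.         315.24757618]
 [  0.         532.71834171 247.38660075]
 [  0.           0.           1.        ]] 0.052941815732485895 [[ 0.978  0.097 -0.185  0.295]
 [-0.209  0.384 -0.9   -0.937]
 [-0.016  0.918  0.396  0.424]
 [ 0.     0.     0.     1.   ]]
```

View pics/top0.png

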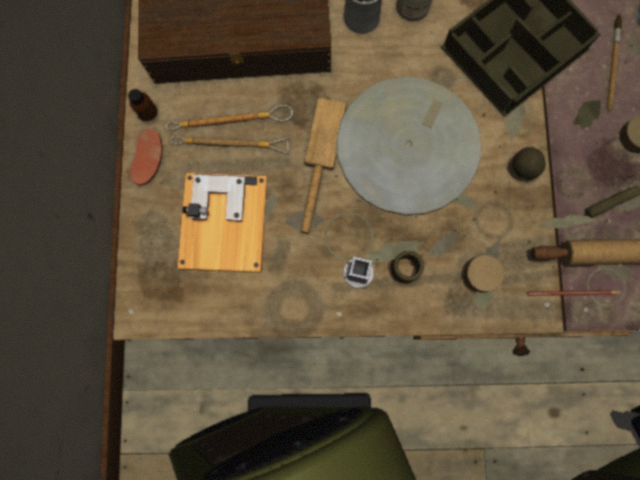

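View pics/side0.png

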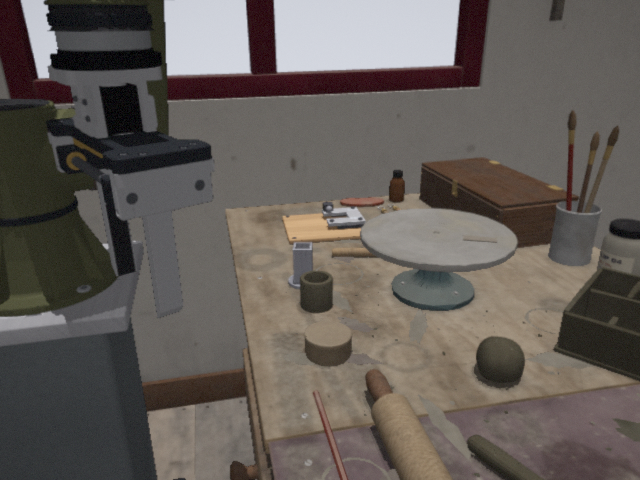

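Top view: barrel at (358,271), clay tube (407,266), mould (485,272), holder with base corners (186,174)–(262,271), slot opening downward (towards the robot), knob at (190,210). In the side view the barrel is at (302,265), left of the tube.

```bash
python3 - <<'E'
from h import *
def ld(t):
    c=dict(np.load("pics/%s.npz"%t));return c,cloud(c)
c,W=ld("top0")
for n,(u,v) in dict(barreltop=(360,268),tube=(398,266),mould=(485,272),wheel=(408,143),corner1=(189,177),c2=(264,181),c3=(260,268),c4=(181,265),plateL=(200,200),plateR=(236,205)).items(): print(n,W[v,u].round(4))
img=c["img"].astype(int);Z=W[...,2]
roi=np.zeros((480,640),bool);roi[165:280,170:275]=1
wood=roi&(Z>.005)
m=wood.astype(np.uint8)
hsv=cv2.cvtColor(c["img"],cv2.COLOR_RGB2HSV)
m=(roi&(hsv[...,0]<25)&(hsv[...,1]>140)&(hsv[...,2]>150))
print("wood px",m.sum(),"z",np.nanmedian(Z[m]))
P=W[m][:,:2].astype(np.float32);r=cv2.minAreaRect(P);print(r,cv2.boxPoints(r).round(4))
for lo,hi in((.02,.032),(.036,.06)):
    h=roi&(Z>lo)&(Z<hi);q=W[h];print(lo,h.sum(),np.nanmedian(q,0),q.min(0),q.max(0))
b=np.zeros_like(roi);b[250:295,335:385]=1
for lo,hi in((.06,.08),(.003,.012)):
    h=b&(Z>lo)&(Z<hi);q=W[h];print("barrel",h.sum(),cv2.minAreaRect(q[:,:2].astype(np.float32)),np.median(q[:,2]))
for nm,(u0,u1,v0,v1,lo,hi) in dict(tube=(385,430,245,290,.04,.06),mould=(460,510,245,300,.025,.045)).items():
    b=np.zeros_like(roi);b[v0:v1,u0:u1]=1;q=W[b&(Z>lo)&(Z<hi)];print(nm,cv2.minEnclosingCircle(q[:,:2].astype(np.float32)),len(q))
a=c["img"][160:300,165:445][:,:,::-1]
a1=cv2.resize(c["img"][165:280,170:275][:,:,::-1],None,fx=5,fy=5,interpolation=2)
a2=cv2.resize(c["img"][250:295,335:385][:,:,::-1],None,fx=5,fy=5,interpolation=2)
o=np.zeros((a1.shape[0],a1.shape[1]+a2.shape[1],3),np.uint8);o[:,:a1.shape[1]]=a1;o[:a2.shape[0],a1.shape[1]:]=a2
cv2.imwrite("pics/crop0.png",o);print(o.shape)
E
```

```text
barreltop [ 0.4479 -0.1183  0.0295]
tube [ 4.543e-01 -1.882e-01  1.000e-04]
mould [ 0.4364 -0.3336  0.0366]
wheel [ 0.6477 -0.1999  0.1025]
corner1 [0.6238 0.1897 0.0087]
c2 [0.6139 0.0519 0.0079]
c3 [0.4534 0.0581 0.0095]
c4 [0.4606 0.1984 0.0122]
plateL [0.5759 0.1647 0.0239]
plateR [0.5645 0.0992 0.0281]
wood px 5595 z 0.01007408192783571
((nan, nan), (0.0, 0.0), 0.0) [[nan nan]
 [nan nan]
 [nan nan]
 [nan nan]]
0.02 1558 [0.59135105 0.12322793 0.02670408] [0.53794702 0.08646933 0.020476  ] [0.62239017 0.17977472 0.03195861]
0.036 231 [0.55474526 0.16958649 0.04218764] [0.54362103 0.14835505 0.03603528] [0.56648454 0.19080496 0.0474263 ]
barrel 181 ((0.44326338171958923, -0.11578015983104706), (0.03201160579919815, 0.03226855397224426), 75.8458480834961) 0.06972584079006583
barrel 366 ((0.44444847106933594, -0.11894655227661133), (0.08798354119062424, 0.07909480482339859), 89.07756805419922) 0.00554538242473579
tube ((0.4490508735179901, -0.199378103017807), 0.026791280135512352) 422
mould ((0.43584516644477844, -0.3351578116416931), 0.033097755163908005) 1125
(575, 775, 3)
```

View pics/crop0.png

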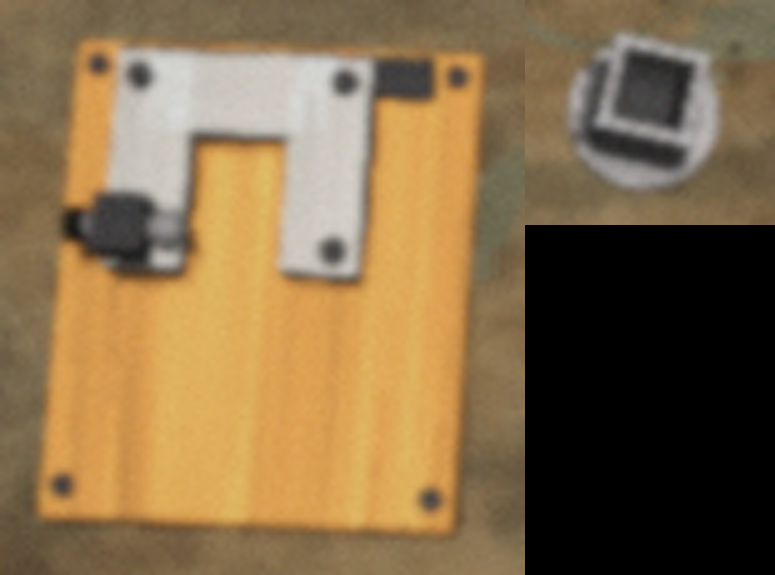

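```bash
cat >> h.py <<'E'
def ray(c,uv,z):
    p=cv2.undistortPoints(np.array(uv,float)[:,None],c["camera_matrix"],np.array([c["k1"],0,0,0,0.]))[:,0]
    M=np.linalg.inv(c["world_to_cam"]);d=np.stack([p[:,0],-p[:,1],-np.ones(len(p))],1)@M[:3,:3].T;o=M[:3,3]
    return o+d*((z-o[2])/d[:,2])[:,None]
E
python3 - <<'E'
from h import *
c=dict(np.load("pics/top0.npz"));W=cloud(c)
f=lambda l:[(170+(a+.5)/5-.5,165+(b+.5)/5-.5) for a,b in l]
B=ray(c,f([(80,40),(484,53),(452,533),(38,517)]),.01);print("base",B.round(4))
print("len",np.linalg.norm(B[0]-B[1]),np.linalg.norm(B[1]-B[2]),np.linalg.norm(B[2]-B[3]),np.linalg.norm(B[3]-B[0]))
x=(B[0]+B[1]-B[2]-B[3])[:2];y=(B[0]+B[3]-B[1]-B[2])[:2]
yaw=np.mean([np.arctan2(x[1],x[0]),np.arctan2(-y[0],y[1])]);print("yaws",np.arctan2(x[1],x[0]),np.arctan2(-y[0],y[1]))
ex=np.array([np.cos(yaw),np.sin(yaw)]);ey=np.array([-ex[1],ex[0]])
O=B.mean(0)[:2]+ex*.027;print("holder origin",O,yaw)
H=lambda P:np.stack([(P[:,:2]-O)@ex,(P[:,:2]-O)@ey],1)
S=ray(c,f([(190,138),(185,270),(286,138),(280,272)]),.0265);print("slot top edges in holder",H(S).round(4))
print("ball/knob",H(ray(c,f([(172,228),(120,225),(75,222)]),.04)).round(4))
# barrel fits
u=ray(c,[(335+(112+.5)/5,250+(112+.5)/5)],.07)
Z=W[...,2];roi=np.zeros((480,640),bool);roi[165:280,170:275]=1
pl=W[roi&(Z>.024)&(Z<.029)];h=H(pl);print("plate pts range",np.percentile(h,[1,5,50,95,99],0).round(4))
for a in np.arange(-.04,.06,.01):
    k=np.sort(h[abs(h[:,0]-a)<.004][:,1]);g=np.diff(k);
    if len(k)>3:j=g.argmax();print(round(a,3),"gap",k[j].round(4),k[j+1].round(4))
b=np.zeros_like(roi);b[250:295,335:385]=1
q=W[b&(Z>.06)&(Z<.08)];r=cv2.minAreaRect(q[:,:2].astype(np.float32));print("corners",cv2.boxPoints(r),q[:,:2].mean(0))
E
```

```text
base [[0.6319 0.1958 0.01  ]
 [0.6243 0.0474 0.01  ]
 [0.4476 0.058  0.01  ]
 [0.4556 0.2056 0.01  ]]
len 0.14867651136636176 0.17696745448844434 0.1477906969697878 0.176531710852464
yaws -0.05786927206398695 -0.052898613398844045
holder origin [0.56681532 0.12521881] -0.055383942731415496
slot top edges in holder [[ 0.0211  0.0268]
 [-0.0272  0.0247]
 [ 0.0224 -0.0077]
 [-0.0267 -0.0091]]
ball/knob [[-0.0153  0.0273]
 [-0.0149  0.0457]
 [-0.0144  0.0617]]
plate pts range [[-0.0265 -0.0358]
 [-0.0233 -0.0335]
 [ 0.0247 -0.0004]
 [ 0.0505  0.0499]
 [ 0.0528  0.0536]]
-0.03 gap -0.0084 0.0277
-0.02 gap -0.0074 0.0262
-0.01 gap -0.0082 0.0359
0.0 gap -0.0077 0.0258
0.01 gap -0.0088 0.0258
0.02 gap 0.0078 0.0136
0.03 gap -0.0074 -0.0056
0.04 gap 0.0023 0.0041
0.05 gap 0.0444 0.0472
corners [[ 0.42370498 -0.12735471]
 [ 0.4549939  -0.1352454 ]
 [ 0.46282178 -0.10420561]
 [ 0.43153286 -0.09631492]] [ 0.44309097 -0.11580065]
```

```bash
cat >> h.py <<'E'
O=np.array([.5668,.1252]);HY=-.0554
def hw(x,y): 
    e=np.array([np.cos(HY),np.sin(HY)]);return O+x*e+y*np.array([-e[1],e[0]])
def wh(p):
    e=np.array([np.cos(HY),np.sin(HY)]);d=np.asarray(p)[:2]-O;return np.array([d@e,d@np.array([-e[1],e[0]])])
def conv(xyz,yaw):
    from scipy.spatial.transform import Rotation as Ro
    o=ctrl.get_obs();R=Ro.from_euler("xyz",o["eef_rot"]).as_matrix()
    y=o["eef_rot"][2];s=R.T@(np.array(xyz)-o["ee_pos"])*100
    print("shift cm",s.round(2),"turn",round(y-yaw,3),"now",o["ee_pos"].round(4),"yaw",round(float(y),4))
def st():
    o=ctrl.get_obs();p=o["ee_pos"];print("t",round(float(o["time_s"]),2),"pos",p.round(4),"holder",wh(p).round(4),"rot",np.round(o["eef_rot"],4),"F",np.round(o["force"],1),"w",round(float(o["grip_width"]),4))
E
python3 -c "
from h import *
conv([.4433,-.1158,.17],-.246)"
```

```text
shift cm [-25.65   5.42  35.21] turn -0.886 now [ 0.2336 -0.4977  0.224 ] yaw -1.1319
```

{"api": "jog_arm", "payload": {
  "targets": [
    [7.0, [-2.5, 0, 3.5], -0.09],
    [7.0, [-5.1, 0.3, 7.0], -0.2],
    [7.0, [-7.7, 0.8, 10.5], -0.3],
    [7.0, [-10.2, 1.5, 14.0], -0.4],
    [7.0, [-12.8, 2.2, 17.5], -0.5],
    [7.0, [-15.4, 3.0, 21.0], -0.6],
    [7.0, [-18, 3.8, 24.6], -0.7],
    [7.0, [-20.5, 4.5, 28.1], -0.8],
    [7.0, [-23.1, 5, 31.7], -0.886],
    [7.0, [-25.65, 5.4, 35.2], -0.886]
  ]
}}

```text
time_s: 1.1
ee_pos: [0.4437, -0.1143, 0.17]
eef_rot: [-1.571, 0.0, -0.243]
force: [0.6, -0.6, 0.3]
grip_width: 0.0699
```

```bash
python3 -c "
from h import *
conv([.4433,-.1158,.059],-.246);st()"
```

```text
shift cm [-0.   11.1  -0.16] turn 0.003 now [ 0.4437 -0.1143  0.17  ] yaw -0.2428
t 1.1 pos [ 0.4437 -0.1143  0.17  ] holder [-0.1096 -0.246 ] rot [-1.5708e+00  4.0000e-04 -2.4280e-01] F [ 0.6 -0.6  0.3] w 0.0699
```

{"api": "jog_arm", "payload": {
  "targets": [
    [7.0, [0, 3, 0], 0],
    [7.0, [0, 6, 0], 0],
    [7.0, [0, 9, 0], 0],
    [7.0, [0, 11.1, 0], 0],
    [7.0, [0, 11.1, 0], 0],
    [7.0, [0, 11.1, 0], 0]
  ]
}}

```text
time_s: 1.7
ee_pos: [0.4434, -0.1162, 0.0599]
eef_rot: [-1.571, 0.0, -0.246]
force: [-0.2, 0.0, 0.2]
grip_width: 0.0698
```

```bash
python3 -c "
from h import *
st()
c,W=snap('side','side1')
a=c['img'][150:330,220:420][:,:,::-1]
cv2.imwrite('pics/s1.png',cv2.resize(a,None,fx=4,fy=3.3,interpolation=2)[:600])"
```

```text
t 1.7 pos [ 0.4434 -0.1162  0.0599] holder [-0.1098 -0.2478] rot [-1.5707e+00  4.0000e-04 -2.4600e-01] F [-0.2  0.   0.2] w 0.0698
```

View pics/s1.png

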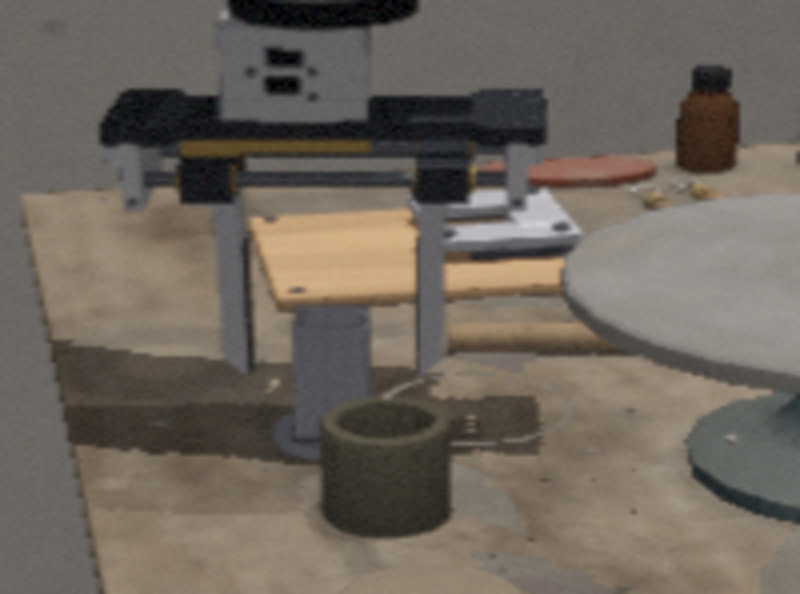

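The open fingers (x≈235 and 430) straddle the barrel (x≈332) and clear the tube. Closing.

{"api": "jog_arm", "payload": {
  "targets": [
    [2.8, [0, 0, 0], 0],
    [2.8, [0, 0, 0], 0],
    [2.8, [0, 0, 0], 0],
    [2.8, [0, 0, 0], 0],
    [2.8, [0, 0, 0], 0],
    [2.8, [0, 0, 0], 0]
  ],
  "grip_force": 30
}}

```text
time_s: 2.35
ee_pos: [0.4433, -0.1162, 0.0595]
eef_rot: [-1.571, 0.0, -0.246]
force: [-0.1, 0.6, 1.9]
grip_width: 0.0314
```

{"api": "jog_arm", "payload": {
  "targets": [
    [2.8, [0, -1, 0], 0],
    [2.8, [0, -3, 0], 0],
    [2.8, [0, -5.0, 0], 0],
    [2.8, [0, -6, 0], 0],
    [2.8, [0, -6, 0], 0],
    [2.8, [0, -6, 0], 0]
  ]
}}

```text
time_s: 2.95
ee_pos: [0.443, -0.116, 0.1189]
eef_rot: [-1.571, 0.001, -0.246]
force: [-0.9, 1.1, -4.2]
grip_width: 0.032
```

```bash
python3 -c "
from h import *
st();p=hw(-.085,.0087);print(p,np.hypot(*p))
conv([*p,.12],HY)"
```

```text
t 2.95 pos [ 0.443  -0.116   0.1189] holder [-0.1102 -0.2477] rot [-1.5708e+00  7.0000e-04 -2.4600e-01] F [-0.9  1.1 -4.2] w 0.032
[0.48241214 0.13859324] 0.5019258506988807
shift cm [-2.38 -0.11 25.66] turn -0.191 now [ 0.443  -0.116   0.1189] yaw -0.246
```

{"api": "jog_arm", "payload": {
  "targets": [
    [2.8, [-0.1, 0, 1.5], -0.02],
    [2.8, [-0.4, 0, 4.5], -0.05],
    [2.8, [-0.7, 0, 8], -0.08],
    [2.8, [-1.0, 0, 11.5], -0.11],
    [2.8, [-1.4, 0, 15], -0.14],
    [2.8, [-1.7, 0, 18.5], -0.17],
    [2.8, [-2.0, 0, 22], -0.19],
    [2.8, [-2.3, 0, 24.5], -0.19],
    [2.8, [-2.4, 0, 25.66], -0.191],
    [2.8, [-2.4, 0, 25.66], -0.191]
  ]
}}

```text
time_s: 3.95
ee_pos: [0.4822, 0.1393, 0.1185]
eef_rot: [-1.571, 0.001, -0.053]
force: [-0.1, -1.0, -3.9]
grip_width: 0.0318
```

{"api": "jog_arm", "payload": {
  "targets": [
    [2.8, [0, 1.0, 0], 0],
    [2.8, [0, 2.5, 0], 0],
    [2.8, [0, 4.0, 0], 0],
    [2.8, [0, 4.5, 0], 0],
    [2.8, [0, 4.7, 0], 0],
    [2.8, [0, 4.7, 0], 0]
  ]
}}

```text
time_s: 4.55
ee_pos: [0.4827, 0.1381, 0.0725]
eef_rot: [-1.571, -0.0, -0.056]
force: [0.1, 0.3, -3.5]
grip_width: 0.0316
```

```bash
python3 -c "
from h import *
st()"
```

```text
t 4.55 pos [0.4827 0.1381 0.0725] holder [-0.0847  0.0082] rot [-1.5708 -0.     -0.0556] F [ 0.1  0.3 -3.5] w 0.0316
```

Lower slowly to contact, release, back up.

{"api": "jog_arm", "payload": {
  "targets": [
    [2.8, [0, 0.1, 0], 0],
    [2.8, [0, 0.2, 0], 0],
    [2.8, [0, 0.3, 0], 0],
    [2.8, [0, 0.3, 0], 0],
    [2.8, [0, 0.3, 0], 0]
  ]
}}

```text
time_s: 5.05
ee_pos: [0.4826, 0.1386, 0.0696]
eef_rot: [-1.571, -0.0, -0.055]
force: [0.8, -0.0, -3.3]
grip_width: 0.0315
```

```bash
python3 -c "
from h import *
st()"
```

```text
t 5.05 pos [0.4826 0.1386 0.0696] holder [-0.0848  0.0087] rot [-1.5707e+00 -2.0000e-04 -5.4900e-02] F [ 0.8 -0.  -3.3] w 0.0315
```

{"api": "jog_arm", "payload": {
  "targets": [
    [6.0, [0, 0, 0], 0],
    [6.0, [0, 0, 0], 0],
    [6.0, [0, 0, 0], 0],
    [6.0, [0, -3, 0], 0],
    [6.0, [0, -7, 0], 0],
    [6.0, [0, -11, 0], 0],
    [6.0, [-3, -13, -4], 0],
    [6.0, [-6, -13, -8], 0],
    [6.0, [-9, -13, -12], 0],
    [6.0, [-9, -13, -16], 0]
  ]
}}

```text
time_s: 6.05
ee_pos: [0.3815, -0.0168, 0.1998]
eef_rot: [-1.571, -0.001, -0.054]
force: [1.5, -0.4, -0.0]
grip_width: 0.0602
```

{"api": "jog_arm", "payload": {
  "targets": [
    [6.0, [0, 0, -4], 0],
    [6.0, [0, 0, -8], 0],
    [6.0, [0, 0, -12], 0],
    [6.0, [0, 0, -14], 0],
    [6.0, [0, 0, -14], 0]
  ]
}}

```text
time_s: 6.55
ee_pos: [0.3759, -0.1578, 0.1995]
eef_rot: [-1.571, -0.0, -0.058]
force: [0.3, 0.7, 0.8]
grip_width: 0.0601
```

```bash
python3 - <<'E'
from h import *
st();c,W=snap('top','top2');snap('side','side2')
a=c['img'][165:285,165:325][:,:,::-1]
cv2.imwrite('pics/t2.png',cv2.resize(a,None,fx=5,fy=5,interpolation=2))
Z=W[...,2]
b=np.zeros((480,640),bool);b[180:290,165:325]=1
q=W[b&(Z>.072)&(Z<.09)];r=cv2.minAreaRect(q[:,:2].astype(np.float32));print(r,len(q),np.median(q[:,2]),"holder",wh(r[0]))
E
```

```text
t 6.55 pos [ 0.3759 -0.1578  0.1995] holder [-0.1749 -0.2931] rot [-1.571e+00 -1.000e-04 -5.800e-02] F [0.3 0.7 0.8] w 0.0601
((0.4834793508052826, 0.13821826875209808), (0.03141799941658974, 0.03230724856257439), 86.54400634765625) 205 0.0793521393540021 holder [-0.08391366  0.00838469]
```

View pics/t2.png

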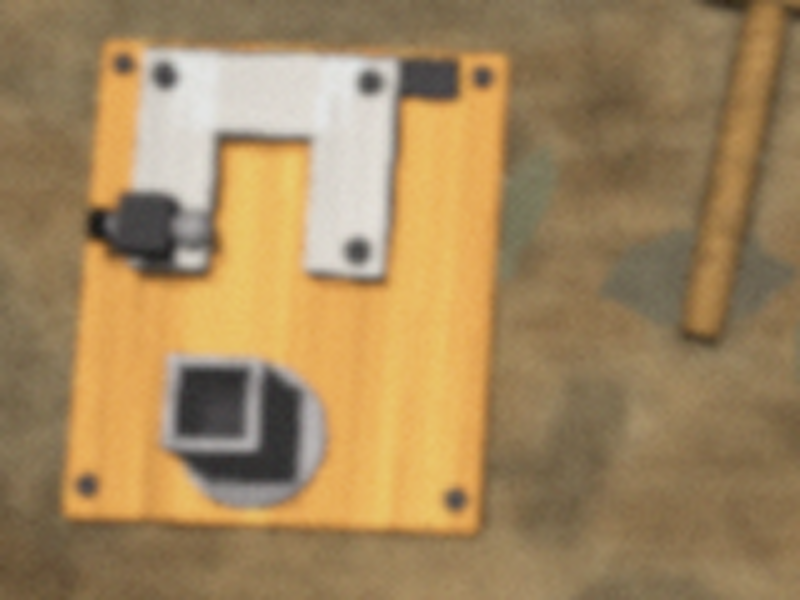

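The barrel stands upright at crop (213,402), roughly lined up with the slot (212–310 across, mouth at row 271). I'll get a finer slot/shank offset from edge profiles.

```bash
python3 - <<'E'
from h import *
c=dict(np.load("pics/top2.npz"));g=cv2.cvtColor(c["img"],cv2.COLOR_RGB2GRAY);s=cv2.cvtColor(c["img"],cv2.COLOR_RGB2HSV)[...,1]
wc=c["world_to_cam"]
def ortho(im,z,x0,x1,y0,y1,st=.00025):
    X,Y=np.meshgrid(np.arange(x0,x1,st),np.arange(y0,y1,st),indexing="ij")
    e=np.array([np.cos(HY),np.sin(HY)]);P=np.stack([O[0]+X*e[0]-Y*e[1],O[1]+X*e[1]+Y*e[0],0*X+z],-1).reshape(-1,3)
    p=P@wc[:3,:3].T+wc[:3,3];a=p[:,0]/-p[:,2];b=-p[:,1]/-p[:,2];f=1+c["k1"]*(a*a+b*b);K=c["camera_matrix"]
    u=(K[0,0]*a*f+K[0,2]).reshape(X.shape).astype(np.float32);v=(K[1,1]*b*f+K[1,2]).reshape(X.shape).astype(np.float32)
    return cv2.remap(im,u,v,cv2.INTER_CUBIC).astype(float)
def edges(p,x,k=4):
    d=cv2.GaussianBlur(np.gradient(p)[None],(0,0),3)[0]
    i=np.argsort(-abs(d));out=[]
    for j in i:
        if all(abs(j-q)>10 for q,_ in out): out.append((j,d[j]))
        if len(out)==k:break
    return [(round(float(x[j])*1000,2),round(float(w),1)) for j,w in out]
for a,b in((-.004,.004),(.004,.010),(.010,.016)):
    im=ortho(s,.0265,a,b,-.045,.06);print("slot y edges",a,edges(im.mean(0),np.arange(-.045,.06,.00025)))
im=ortho(s,.0265,-.06,.04,-.03,-.014);print("mouth right",edges(im.mean(1),np.arange(-.06,.04,.00025),2))
im=ortho(s,.0265,-.02,.04,-.002,.02);print("stop",edges(im.mean(1),np.arange(-.02,.04,.00025),2))
for a,b in((-.096,-.088),(-.088,-.080),(-.08,-.073)):
    im=ortho(g,.08,a,b,-.025,.04);print("shank y",edges(im.mean(0),np.arange(-.025,.04,.00025)))
im=ortho(s,.08,-.094,-.076,-.025,.04);print("shank y sat",edges(im.mean(0),np.arange(-.025,.04,.00025)))
im=ortho(s,.08,-.12,-.05,-.0,.016);print("shank x",edges(im.mean(1),np.arange(-.12,-.05,.00025)))
E
```

```text
slot y edges -0.004 [(25.0, -9.9), (-38.25, -9.6), (-8.0, 6.8), (56.75, 5.6)]
slot y edges 0.004 [(24.75, -9.9), (-38.0, -9.9), (-8.25, 7.0), (55.5, 7.0)]
slot y edges 0.01 [(-38.0, -9.9), (25.0, -9.9), (-8.0, 7.5), (55.5, 6.7)]
mouth right [(-28.25, -10.1), (-25.5, -2.0)]
stop [(21.5, -10.7), (24.25, -1.6)]
shank y [(-8.75, 7.0), (-22.0, -7.0), (19.75, 6.7), (-3.5, -5.3)]
shank y [(19.75, 6.9), (-8.25, 6.8), (-21.75, -6.4), (-3.25, -6.1)]
shank y [(19.5, 6.4), (-3.0, -5.8), (-8.25, 5.6), (-20.5, -2.7)]
shank y sat [(24.25, 7.7), (21.5, 3.1), (27.0, 2.5), (-25.0, -1.3)]
shank x [(-67.75, 7.6), (-115.75, -4.5), (-113.0, -2.7), (-70.5, 2.6)]
```

```bash
python3 -c "
from h import *
p=hw(-.0845,.0085);conv([*p,.15],HY)"
```

```text
shift cm [ 9.02  4.95 29.96] turn -0.001 now [ 0.3761 -0.1558  0.1994] yaw -0.0559
```

{"api": "jog_arm", "payload": {
  "targets": [
    [6.0, [1, 0, 3], 0],
    [6.0, [2.2, 0, 7], 0],
    [6.0, [3.4, 0, 11], 0],
    [6.0, [4.6, 0, 15], 0],
    [6.0, [5.8, 0, 19], 0],
    [6.0, [7, 0, 23], 0],
    [6.0, [8.2, 1, 27], 0],
    [6.0, [9.0, 3, 30], 0],
    [6.0, [9.0, 6, 30], 0],
    [6.0, [9.0, 8, 30], 0]
  ]
}}

```text
time_s: 7.65
ee_pos: [0.4813, 0.1408, 0.1177]
eef_rot: [-1.571, 0.002, -0.052]
force: [0.9, 0.6, -0.6]
grip_width: 0.0601
```

{"api": "jog_arm", "payload": {
  "targets": [
    [6.0, [0, 2, 0], 0],
    [6.0, [0, 4, 0], 0],
    [6.0, [0, 5, 0], 0],
    [6.0, [0, 5, 0], 0],
    [2.8, [0, 5, 0], 0],
    [2.8, [0, 5, 0], 0],
    [2.8, [0, 5, 0], 0],
    [2.8, [0, 5, 0], 0],
    [2.8, [0, 4.9, 0], 0],
    [2.8, [0, 4.9, 0], 0]
  ]
}}

```text
time_s: 8.65
ee_pos: [0.4824, 0.1385, 0.0704]
eef_rot: [-1.571, 0.0, -0.055]
force: [-0.2, 0.1, -3.3]
grip_width: 0.0318
```

```bash
python3 -c "
from h import *
st()"
```

```text
t 8.65 pos [0.4824 0.1385 0.0704] holder [-0.085   0.0086] rot [-1.5709e+00  5.0000e-04 -5.5100e-02] F [-0.2  0.1 -3.3] w 0.0318
```

{"api": "jog_arm", "payload": {
  "targets": [
    [2.8, [0.3, 0, 0.1], 0],
    [2.8, [0.8, 0, 0.1], 0],
    [2.8, [1.3, 0, 0.1], 0],
    [2.8, [1.8, 0, 0.1], 0],
    [2.8, [2.3, 0, 0.1], 0],
    [2.8, [2.8, 0, 0.1], 0],
    [2.8, [3.1, 0, 0.1], 0],
    [2.8, [3.4, 0, 0.1], 0],
    [2.8, [3.6, 0, 0.1], 0],
    [2.8, [3.6, 0, 0.1], 0]
  ]
}}

```text
time_s: 9.65
ee_pos: [0.5187, 0.1376, 0.0705]
eef_rot: [-1.571, -0.0, -0.055]
force: [-0.0, -0.4, -3.0]
grip_width: 0.0316
```

```bash
python3 -c "
from h import *
st();c,W=snap('side','side3')
cv2.imwrite('pics/s3.png',cv2.resize(c['img'][150:265,260:420][:,:,::-1],None,fx=5,fy=5,interpolation=2))"
```

```text
t 9.65 pos [0.5187 0.1376 0.0705] holder [-0.0487  0.0097] rot [-1.5708 -0.     -0.055 ] F [-0.  -0.4 -3. ] w 0.0316
```

View pics/s3.png

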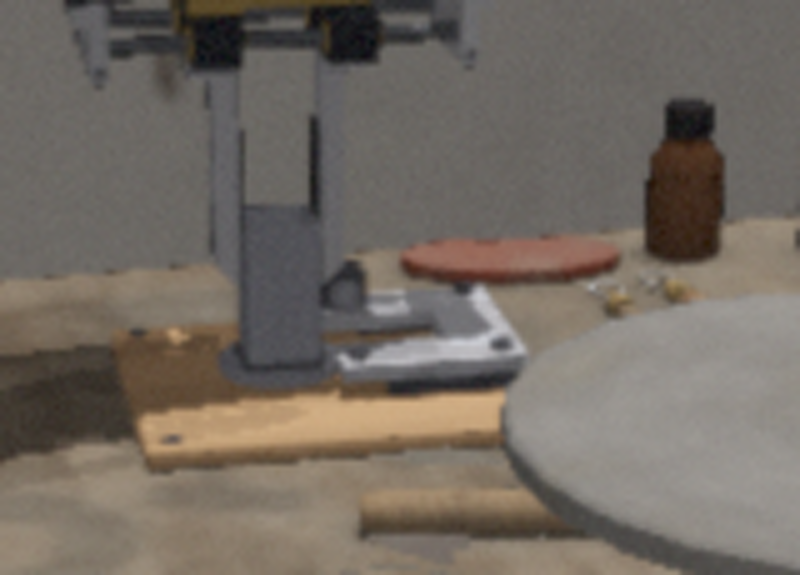

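The flange's leading edge (crop (330,370)) has slid under the plate; the shank is just before the mouth, fingertips above the housing. Feeling in.

{"api": "jog_arm", "payload": {
  "targets": [
    [2.8, [0.15, 0, 0], 0],
    [2.8, [0.3, 0, 0], 0],
    [2.8, [0.4, 0, 0], 0],
    [2.8, [0.5, 0, 0], 0],
    [2.8, [0.6, 0, 0], 0],
    [2.8, [0.6, 0, 0], 0]
  ]
}}

```text
time_s: 10.3
ee_pos: [0.5246, 0.1372, 0.0704]
eef_rot: [-1.571, -0.0, -0.055]
force: [0.3, -0.5, -3.5]
grip_width: 0.0317
```

{"api": "jog_arm", "payload": {
  "targets": [
    [2.8, [0.1, 0, 0], 0],
    [2.8, [0.2, 0, 0], 0],
    [2.8, [0.2, 0, 0], 0],
    [2.8, [0.2, 0, 0], 0]
  ]
}}

```text
time_s: 10.7
ee_pos: [0.5265, 0.1372, 0.0704]
eef_rot: [-1.571, 0.0, -0.055]
force: [0.1, -0.4, -3.4]
grip_width: 0.032
```

```bash
python3 -c "
from h import *
st()"
```

```text
t 10.7 pos [0.5265 0.1372 0.0704] holder [-0.0409  0.0097] rot [-1.5708e+00  1.0000e-04 -5.5000e-02] F [ 0.1 -0.4 -3.4] w 0.032
```

{"api": "jog_arm", "payload": {
  "targets": [
    [2.8, [0.1, 0, 0], 0],
    [2.8, [0.2, 0, 0], 0],
    [2.8, [0.3, 0, 0], 0],
    [2.8, [0.3, 0, 0], 0]
  ]
}}

```text
time_s: 11.1
ee_pos: [0.5297, 0.137, 0.0704]
eef_rot: [-1.571, -0.0, -0.055]
force: [-0.1, 0.2, -4.5]
grip_width: 0.0316
```

{"api": "jog_arm", "payload": {
  "targets": [
    [2.8, [0.1, 0, 0], 0],
    [2.8, [0.2, 0, 0], 0],
    [2.8, [0.2, 0, 0], 0],
    [2.8, [0.2, 0, 0], 0]
  ]
}}

```text
time_s: 11.5
ee_pos: [0.5315, 0.1368, 0.0704]
eef_rot: [-1.571, 0.0, -0.055]
force: [-0.8, 0.5, -4.2]
grip_width: 0.0318
```

{"api": "jog_arm", "payload": {
  "targets": [
    [2.8, [0.1, 0, 0], 0],
    [2.8, [0.2, 0, 0], 0],
    [2.8, [0.2, 0, 0], 0],
    [2.8, [0.2, 0, 0], 0]
  ]
}}

```text
time_s: 11.9
ee_pos: [0.5334, 0.1366, 0.0703]
eef_rot: [-1.571, 0.0, -0.055]
force: [-1.9, -3.7, -4.7]
grip_width: 0.032
```

{"api": "jog_arm", "payload": {
  "targets": [
    [2.8, [0.1, 0, 0], 0],
    [2.8, [0.2, 0, 0], 0],
    [2.8, [0.2, 0, 0], 0]
  ]
}}

```text
time_s: 12.2
ee_pos: [0.536, 0.1365, 0.0706]
eef_rot: [-1.571, -0.001, -0.055]
force: [0.0, -5.1, -4.3]
grip_width: 0.0319
```

{"api": "jog_arm", "payload": {
  "targets": [
    [2.8, [0.1, 0, 0], 0],
    [2.8, [0.2, 0, 0], 0],
    [2.8, [0.2, 0, 0], 0]
  ]
}}

```text
time_s: 12.5
ee_pos: [0.5379, 0.1365, 0.0705]
eef_rot: [-1.571, -0.001, -0.055]
force: [0.7, -5.3, -4.0]
grip_width: 0.0315
```

{"api": "jog_arm", "payload": {
  "targets": [
    [2.8, [0.1, 0, 0], 0],
    [2.8, [0.2, 0, 0], 0],
    [2.8, [0.2, 0, 0], 0]
  ]
}}

```text
time_s: 12.8
ee_pos: [0.5398, 0.1364, 0.0705]
eef_rot: [-1.571, -0.001, -0.055]
force: [-0.5, -4.4, -4.3]
grip_width: 0.0319
```

```bash
python3 -c "
from h import *
st()"
```

```text
t 12.8 pos [0.5398 0.1364 0.0705] holder [-0.0276  0.0097] rot [-1.5708e+00 -5.0000e-04 -5.5000e-02] F [-0.5 -4.4 -4.3] w 0.0319
```

{"api": "jog_arm", "payload": {
  "targets": [
    [2.8, [0.2, 0, 0], 0],
    [2.8, [0.5, 0, 0], 0],
    [2.8, [0.8, 0, 0], 0],
    [2.8, [1.1, 0, 0], 0],
    [2.8, [1.2, 0, 0], 0],
    [2.8, [1.2, 0, 0], 0]
  ]
}}

```text
time_s: 13.4
ee_pos: [0.5518, 0.1358, 0.0705]
eef_rot: [-1.571, -0.001, -0.055]
force: [1.7, -5.2, -3.7]
grip_width: 0.0316
```

{"api": "jog_arm", "payload": {
  "targets": [
    [2.8, [0.2, 0, 0], 0],
    [2.8, [0.5, 0, 0], 0],
    [2.8, [0.8, 0, 0], 0],
    [2.8, [1.1, 0, 0], 0],
    [2.8, [1.2, 0, 0], 0],
    [2.8, [1.2, 0, 0], 0]
  ]
}}

```text
time_s: 14.0
ee_pos: [0.5637, 0.1351, 0.0705]
eef_rot: [-1.571, -0.0, -0.055]
force: [0.4, -5.4, -4.5]
grip_width: 0.0318
```

```bash
python3 -c "
from h import *
st()"
```

```text
t 14.0 pos [0.5637 0.1351 0.0705] holder [-0.0037  0.0097] rot [-1.5708e+00 -4.0000e-04 -5.5000e-02] F [ 0.4 -5.4 -4.5] w 0.0318
```

Past the ball's crest soon; continue in small steps to the stop.

{"api": "jog_arm", "payload": {
  "targets": [
    [2.8, [0.15, 0, 0], 0],
    [2.8, [0.3, 0, 0], 0],
    [2.8, [0.4, 0, 0], 0],
    [2.8, [0.4, 0, 0], 0]
  ]
}}

```text
time_s: 14.4
ee_pos: [0.5678, 0.1349, 0.0705]
eef_rot: [-1.571, -0.001, -0.055]
force: [0.6, -4.7, -5.3]
grip_width: 0.0319
```

{"api": "jog_arm", "payload": {
  "targets": [
    [2.8, [0.1, 0, 0], 0],
    [2.8, [0.2, 0, 0], 0],
    [2.8, [0.2, 0, 0], 0],
    [2.8, [0.2, 0, 0], 0]
  ]
}}

```text
time_s: 14.8
ee_pos: [0.5699, 0.1348, 0.0706]
eef_rot: [-1.571, -0.001, -0.055]
force: [2.3, -4.7, -4.8]
grip_width: 0.0318
```

{"api": "jog_arm", "payload": {
  "targets": [
    [2.8, [0.1, 0, 0], 0],
    [2.8, [0.1, 0, 0], 0],
    [2.8, [0.1, 0, 0], 0]
  ]
}}

```text
time_s: 15.1
ee_pos: [0.5708, 0.1348, 0.0706]
eef_rot: [-1.571, -0.001, -0.055]
force: [3.1, -3.7, -4.8]
grip_width: 0.0322
```

{"api": "jog_arm", "payload": {
  "targets": [
    [2.8, [0.1, 0, 0], 0],
    [2.8, [0.1, 0, 0], 0],
    [2.8, [0.1, 0, 0], 0]
  ]
}}

```text
time_s: 15.4
ee_pos: [0.5717, 0.1348, 0.0705]
eef_rot: [-1.571, -0.001, -0.055]
force: [3.9, -3.6, -4.4]
grip_width: 0.0318
```

```bash
python3 -c "
from h import *
st()"
```

```text
t 15.4 pos [0.5717 0.1348 0.0705] holder [0.0044 0.0098] rot [-1.5705e+00 -6.0000e-04 -5.5100e-02] F [ 3.9 -3.6 -4.4] w 0.0318
```

{"api": "jog_arm", "payload": {
  "targets": [
    [2.8, [0.1, 0, 0], 0],
    [2.8, [0.1, 0, 0], 0],
    [2.8, [0.1, 0, 0], 0]
  ]
}}

```text
time_s: 15.7
ee_pos: [0.5724, 0.1348, 0.0704]
eef_rot: [-1.571, 0.0, -0.055]
force: [1.5, -0.6, -4.0]
grip_width: 0.0316
```

{"api": "jog_arm", "payload": {
  "targets": [
    [2.8, [0.05, 0, 0], 0],
    [2.8, [0.05, 0, 0], 0],
    [2.8, [0.05, 0, 0], 0]
  ]
}}

```text
time_s: 16.0
ee_pos: [0.5728, 0.1347, 0.0704]
eef_rot: [-1.571, 0.0, -0.055]
force: [-0.2, 0.3, -4.6]
grip_width: 0.0318
```

{"api": "jog_arm", "payload": {
  "targets": [
    [2.8, [0.05, 0, 0], 0],
    [2.8, [0.05, 0, 0], 0],
    [2.8, [0.05, 0, 0], 0]
  ]
}}

```text
time_s: 16.3
ee_pos: [0.5734, 0.1346, 0.0704]
eef_rot: [-1.571, 0.0, -0.055]
force: [0.1, -0.1, -3.5]
grip_width: 0.0321
```

{"api": "jog_arm", "payload": {
  "targets": [
    [2.8, [0.03, 0, 0], 0],
    [2.8, [0.05, 0, 0], 0],
    [2.8, [0.05, 0, 0], 0]
  ]
}}

```text
time_s: 16.6
ee_pos: [0.5736, 0.1346, 0.0703]
eef_rot: [-1.571, 0.001, -0.055]
force: [-4.9, 0.3, -2.3]
grip_width: 0.0321
```

{"api": "jog_arm", "payload": {
  "targets": [
    [2.8, [0.03, 0, 0], 0],
    [2.8, [0.05, 0, 0], 0],
    [2.8, [0.05, 0, 0], 0]
  ]
}}

```text
time_s: 16.9
ee_pos: [0.5737, 0.1346, 0.0702]
eef_rot: [-1.571, 0.002, -0.055]
force: [-8.5, -0.2, 0.7]
grip_width: 0.0319
```

Stop reached (−8.5 N). Relieve, lower onto the wood, release evenly, rise.

{"api": "jog_arm", "payload": {
  "targets": [
    [2.8, [-0.06, 0, 0], 0],
    [2.8, [-0.06, 0.05, 0], 0],
    [2.8, [-0.06, 0.1, 0], 0],
    [2.8, [-0.06, 0.1, 0], 0]
  ]
}}

```text
time_s: 17.3
ee_pos: [0.5736, 0.1346, 0.07]
eef_rot: [-1.571, 0.001, -0.055]
force: [-8.7, -0.4, 6.0]
grip_width: 0.0315
```

{"api": "jog_arm", "payload": {
  "targets": [
    [5.0, [0, 0, 0], 0],
    [6.0, [0, 0, 0], 0],
    [6.0, [0, 0, 0], 0],
    [6.0, [0, 0, 0], 0],
    [6.0, [0, -2, 0], 0],
    [6.0, [0, -5, 0], 0],
    [6.0, [0, -9, 0], 0],
    [6.0, [0, -13, 0], 0],
    [6.0, [-4, -13, -3], 0],
    [6.0, [-8, -13, -6], 0]
  ]
}}

```text
time_s: 18.3
ee_pos: [0.4903, 0.0787, 0.2002]
eef_rot: [-1.571, -0.003, -0.054]
force: [-0.1, -0.5, 0.1]
grip_width: 0.0599
```

{"api": "jog_arm", "payload": {
  "targets": [
    [6.0, [-4, 0, -4], 0],
    [6.0, [-8, 0, -8], 0],
    [6.0, [-10, 0, -12], 0],
    [6.0, [-10, 0, -16], 0],
    [6.0, [-10, 0, -20], 0],
    [6.0, [-10, 0, -23], 0],
    [6.0, [-10, 0, -23], 0],
    [6.0, [-10, 0, -23], 0]
  ]
}}

```text
time_s: 19.1
ee_pos: [0.3781, -0.1453, 0.1994]
eef_rot: [-1.571, -0.0, -0.057]
force: [0.2, 0.3, 0.0]
grip_width: 0.06
```

```bash
python3 - <<'E'
from h import *
st();c,W=snap('top','top4');d,_=snap('side','side4')
a=cv2.resize(c['img'][165:285,170:275][:,:,::-1],None,fx=4,fy=4,interpolation=2)
b=cv2.resize(d['img'][180:260,270:370][:,:,::-1],None,fx=3.8,fy=3.8,interpolation=2)
o=np.zeros((480,800,3),np.uint8);o[:,:420]=a;o[:b.shape[0],420:]=b;cv2.imwrite('pics/f4.png',o)
Z=W[...,2];m=np.zeros((480,640),bool);m[165:285,165:300]=1
q=W[m&(Z>.072)&(Z<.09)];r=cv2.minAreaRect(q[:,:2].astype(np.float32));print(r,len(q),"z",np.median(q[:,2]),q[:,2].std(),"holder",wh(r[0]))
E
```

```text
t 19.1 pos [ 0.3781 -0.1453  0.1994] holder [-0.1734 -0.2806] rot [-1.5707e+00 -1.0000e-04 -5.6500e-02] F [0.2 0.3 0. ] w 0.06
((0.5743899345397949, 0.1336333155632019), (0.030525803565979004, 0.0325859934091568), 87.15550994873047) 201 z 0.07938178333574697 0.0026289330357014465 holder [0.00711132 0.00884064]
```

View pics/f4.png

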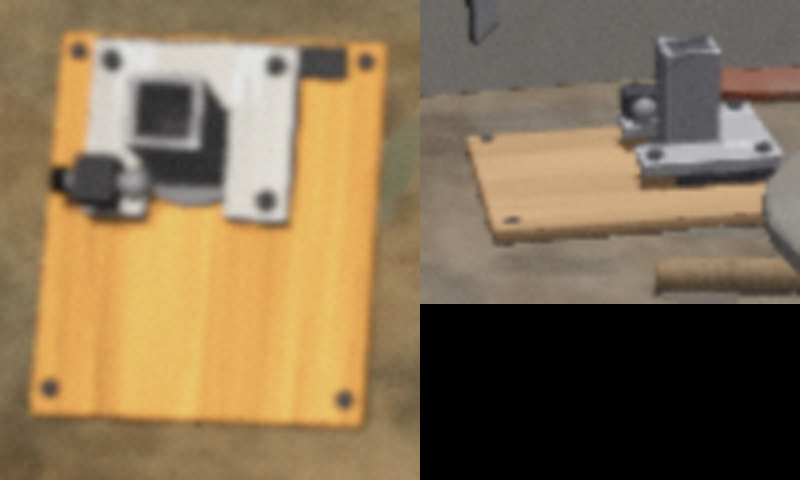

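Seated: shank in the slot at (165,115), ball visible out behind it at (135,182), and the barrel upright in the side view. I'll check the clay pieces, then hand in.

```bash
python3 - <<'E'
from h import *
for t in("top0","top4"):
    c=dict(np.load("pics/%s.npz"%t));W=cloud(c);Z=W[...,2]
    for nm,(u0,u1,v0,v1,lo,hi) in dict(tube=(385,430,245,290,.04,.06),mould=(460,510,245,300,.025,.045)).items():
        b=np.zeros((480,640),bool);b[v0:v1,u0:u1]=1;q=W[b&(Z>lo)&(Z<hi)]
        if len(q):print(t,nm,np.round(cv2.minEnclosingCircle(q[:,:2].astype(np.float32))[0],4),len(q))
ctrl.hand_in()
E
```

```text
top0 tube [ 0.4491 -0.1994] 422
top0 mould [ 0.4358 -0.3352] 1125
top4 mould [ 0.4358 -0.3358] 708
the job is handed in; nothing more can be done
```

I slid the barrel into the slot, flange under the plate, pushed it past the spring ball to the stop, let go and handed the job in at about 19 s of the 72 s. Handing in reported no verdict.

**Sequence:** I picked up the barrel with the jaws along the slot direction and set it down once on the bare wood to measure the slot's offset. The slot came out at about +6 mm in x and +9 mm in y from nominal. I then gripped it again, held it about 1 mm above the wood and felt it in.

**Forces:** The highest wrist force along the slot, read at the end of each move, was about 9 N, at the stop. The ball's sideways push of about 5 N appeared as the barrel passed it and fell to zero before the stop, which is how I judged the ball had sprung out. I could not read the keeper value directly.

**Last checks:**
- **Position:** In the holder frame the barrel is at x about +6 to +7 mm and y about +9 mm, inside the limits.
- **Height:** The top is 79.4 mm above the table, which puts the underside at about 9.4 mm on the wood.
- **Pose:** In the final pictures the barrel stands upright and the ball is visible behind it. The gripper is open and about 0.34 m away, and the wrist reads about zero force.

**Not fully confirmed:**
- **Preload:** The grip still read −8.7 N along x (and +6 N upward) just before release, because my small back-off did not fully relieve it. I did not see the barrel move afterwards.
- **Clay tube:** The arm hid it in the last top view. The gripper cleared it at pick-up and never went near it afterwards, but its final position was not measured.
- **Clay mould:** It measured unmoved within 1 mm.

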